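Tip the toy car chassis onto its wheels and click its cover on

TASK

The blue toy-car chassis stands on its tail with its nose in the air: push it over, high on its deck side, so that it topples onto its four wheels; never lift it off the bench or let it fall on its deck. Then press the loose orange cover straight down between the two white clips until it sits flat on the deck and both clips have snapped over it. Let go, and leave the other things on the bench where they are.

Things in the scene. Friction and masses are not known exactly. Their poses are not given: they have to be found in the camera images.
- chassis: Blue toy-car chassis, 170 mm long, 134 wide over four black wheels (orange hubs, 60 across, 24 wide, locked by yellow gear motors: they do not roll), about 0.4 kg. Own x to the nose, y left, z up through the deck. Origin: midway between the wheels, level with their lowest points. It starts upright on its tail: x axis up, nose 170 mm over the bench, any heading; its wheels face along its -z axis.
- tail_edge (a point): Middle of the wheel-side edge of the flat tail plate it stands on (plate 72 mm wide, from z = 10 to z = 70 mm at x = -85 mm in the chassis frame; this point at z = 10). It tips about this edge. 10 mm over the bench once the car is on its wheels.
- push_spot (a point): A bare spot on the deck's upper face near the nose (chassis x = 68, y = 0, z = 46 mm), 153 mm over the bench at the start. Pushed here level, towards the wheels (along chassis -z), the chassis passes its balance at about 15 to 20 degrees of tilt (some 45 mm of push) and falls on by itself; its middle lands 75 to 100 mm away in that direction. Axes as the chassis.
- seat (a point): Centre of the deck's upper face (chassis x = 0, y = 0, z = 46 mm): where the cover's origin belongs. Axes as the chassis. The deck is 80 mm wide, blue; the tyres beside it stand 14 mm higher than it, from 43 to 67 mm either side. Two rows of low ribs (5 mm high, inner faces at x = -47 and 47 mm) locate the cover lengthwise with 5 mm to spare at each end.
- clip_left (a joint): Bend of the white snap clip on the deck's left (+y): 0 at rest, positive bent outwards, rad; springs back (0.8 N m/rad). The pair is 18 mm wide along the car at x = 0, 31 mm tall over the deck, inner faces 53 mm apart, barbs 45 mm apart with flat undersides 17.5 mm over the deck and sloping tops that lead in from 59 mm apart. Pressing the cover through takes 10 to 20 N.
- clip_right (a joint): The same for the clip on the right (-y).
- cover: Orange cover, 60 g, lying right way up: skirt block 84 (its x) by 50 (its y) by 16 mm high, with a grip hood on it 38 (x) by 32 (y), from 16 to 42 mm over the underside. Origin: centre of the underside, z up. It fits either way round, its x along the car. Hold the hood across its 38 mm (fingers fore and aft), clear of the clips at the sides.
- bowl: Green plastic bowl of white bushings, 124 mm across, 40 mm high; origin centre of its underside. Bystander; it and the cover lie at opposite sides of the bench, either way.
- wheel_a: Loose wheel lying flat, 60 mm across, 24 mm high; origin centre of its underside. Bystander.
- wheel_b: Another loose wheel, the same. Bystander.
- wheel_c: Another loose wheel, the same. Bystander.
- motor: Loose yellow gear motor, about 70 mm long, 22 mm wide, 20 mm high; origin on its underside. Bystander.
- driver: Red-handled screwdriver lying at the left, 190 mm long. Bystander.
- finished_car: A finished car, with its cover on, on its wheels in the grey outgoing tray on the right. Bystander; same size and axes as the chassis.
Mind the look-alikes: they are no part of the job. Several things look just like the cover: the one meant starts farthest to the robot's left.

How it is judged:
On the way, in this order (a step that is already met when the one before it is completed fails the run):
1. the chassis is down on its four wheels, at rest, cover not yet on (angle between chassis's own z axis and vertical below 0.08 rad and height (world z) of chassis below 0.006 m and linear speed of chassis below 0.05 m/s), for 0.3 s.
2. the cover is flat on the deck with both clips snapped back over it (z of cover in the frame of seat below 0.0025 m and distance between cover and seat below 0.01 m and value of joint each of clip_left, clip_right below 0.06 rad), for 0.2 s.
At the end, for the whole second after the job is handed in: The chassis is at rest on its four wheels (within 5 degrees of level, wheels within 6 mm of the bench), the cover lies flat on the deck (within 2.5 mm of it, within 10 mm of the seat's centre) and both clips have sprung back over it (bent less than 0.06 rad) (all of step 2 and angle between each of chassis, cover's own z axis and vertical below 0.08 rad and height (world z) of chassis below 0.006 m and linear speed of each of chassis, cover below 0.03 m/s); the robot touches nothing.
It fails at once if the chassis is lifted off the bench (its tail edge higher than 45 mm) (height (world z) of tail_edge above 0.045 m).
It fails at once if the chassis falls over on its deck side (its z axis more than 2.2 rad from upright) (angle between chassis's own z axis and vertical above 2.2 rad).
It fails at once if a bystander is shifted by more than 30 mm (distance of any of bowl, wheel_a, wheel_b, wheel_c, motor, driver, finished_car from where it was at the start of the episode above 0.03 m).
It also fails if it takes over 58 s, if anything falls off the work surface, if the arm or the gripper's body presses on something with over 40 N, if the wrist force passes 120 N, or if a joint passes its speed limit or range.

ROBOT

A 6-joint arm with a two-finger parallel gripper is mounted at the origin on the work surface. World frame = base frame: x ahead of the robot, y to its left, z up, the work surface at z = 0. Lengths are in m, angles in rad, forces in N, time in s.
With the tool pointing down it reaches from about 0.25 to 0.8 m from the base axis. Payload 8.5 kg.
Tool frame: the origin (TCP) lies at the very end of the fingers, on their centre line; the grasp point (between the pads) lies 19 mm behind it; z points along the fingers, y is the line along which they close (so a half turn about z gives the same grasp; the last joint's range is limited). The gripper opens to 85 mm and grips with 20 to 120 N. Pads are 22 mm wide; open, the fingers measure 114 mm over their backs; the gripper's body (76 mm by 85 mm) begins 54 mm behind the grasp point. The pads swing forward as they close: fully open they stand 13 mm farther back than shut.
Start: joints at [1.123, 0.238, -0.013, 1.319, 0, 1.571], TCP at [0.227, 0.473, 0.202] pointing down, gripper open.
Joint ranges: [-2.66, 2.66], [-1.03, 1.9], [-1.14, 1.46], [-1.82, 2.27], [-1.45, 1.34], [-3.14, 3.14]. Speed limits (rad/s): [2.22, 2.22, 2.79, 3.14, 3.14, 3.14].

INTERFACE

Orientations are given as a unit quaternion [w, x, y, z].
In Python, from rig import r, effector, solve_ik, sense, imaging gives the robot as it stands. Calls block until the motion is done:
- r.move_pose(position, orientation): joint-space move of the TCP to a pose.
- r.move_straight(position, rot=None, speed=0.15, threshold=None): straight line of the TCP; rot=None keeps the orientation; speed is the mean speed in m/s. With threshold (N) it stops when the force on the tool has changed by that much, and returns True; else False.
- r.move_joints(angles): joint-space move.
- effector.set_gripper(opening, grip_force=None): opening from 0.0 (shut) to 1.0 (fully open); grip_force is the grip in N (None keeps the last); returns when the fingers have stopped.
- r.hold(seconds).
- solve_ik(position, orientation): joint angles nearest the present ones, or None.
- sense(): the state.
- imaging.read_camera(name): name is "scene" or "top"; returns a dict with "pixels" (480x640x3 uint8, red, green, blue), "vfov" (degrees; the focal length in pixels is half the picture's height over the tangent of half this angle, whatever the lens; pixels are square), "cx", "cy" (the principal point, pixels), "world_to_cam" (4x4, takes a point from world to camera coordinates). Camera axes: x right, y down, z forward; pixel columns grow to the right and rows downward; lengths in m; the calibration is good to about 2 mm. A picture is of the moment at which its call begins. There is no depth.
A pose or a line that the arm cannot do raises r.IKError and nothing moves.
- r.sign_off(): hands the job in; it is judged then, once.
The state is a dict: "time": time; "qpos": joint angles; "qd": joint speeds; "tau": joint torques, N m; "ee_pos": TCP position; "ee_rot": TCP orientation; "wrist_force": force on the tool from outside, world axes, zero at the start; "torque": the same for the moment, N m; "width": opening from 0.0 (shut) to 1.0 (fully open); "finger_force": force on a finger pad.
Only numpy, scipy, OpenCV 4.12 (cv2) and the standard library are available. Lean on these libraries where they do the work, as an engineer would, in place of code of your own. Each camera call takes 0.05 s, during which the arm holds its last target. There are 200 camera calls.

## Working session

There is one attempt and no reset: what is moved stays moved. The work goes in short steps, each a Python script; the robot and the scene stay as the last script left them, time stands still between calls to the robot, and variables do not carry over. Pictures are saved under pics/ and viewed, at most 10 in all, crops included, and the job is handed in when it is done.

```bash
mkdir -p pics; cat > h.py <<'E'
import numpy as np, cv2
from rig import r, effector, solve_ik, sense, imaging
def cam(n):
    c=imaging.read_camera(n); c['f']=240/np.tan(np.radians(c['vfov'])/2); return c
def ray(c,u,v,z):
    T=np.array(c['world_to_cam']);R=T[:3,:3];o=-R.T@T[:3,3]
    d=R.T@np.array([(u-c['cx'])/c['f'],(v-c['cy'])/c['f'],1]); return o+d*(z-o[2])/d[2]
def proj(c,p):
    T=np.array(c['world_to_cam']);q=T[:3,:3]@np.array(p)+T[:3,3]; return c['f']*q[0]/q[2]+c['cx'],c['f']*q[1]/q[2]+c['cy']
def save(c,n): cv2.imwrite('pics/'+n,c['pixels'][:,:,::-1])
E
python3 - <<'E'
from h import *
for n in('scene','top'):
    c=cam(n); save(c,n+'0.png'); print(n,c['f'],c['cx'],c['cy'],np.round(c['world_to_cam'],3).tolist(),[k for k in c])
    np.save(n+'0.npy',c,allow_pickle=True)
print(sense())
E
```

```text
scene 485.56240984421356 315.32873703611165 245.11212846445457 [[-0.275, 0.961, 0.024, 0.16], [0.546, 0.177, -0.819, -0.194], [-0.791, -0.212, -0.574, 1.905], [0.0, 0.0, 0.0, 1.0]] ['pixels', 'vfov', 'cx', 'cy', 'world_to_cam', 'f']
top 478.5513242500206 326.20611354398693 244.70631975782075 [[0.01, -1.0, -0.023, -0.019], [-0.994, -0.007, -0.105, 0.545], [0.105, 0.024, -0.994, 1.279], [0.0, 0.0, 0.0, 1.0]] ['pixels', 'vfov', 'cx', 'cy', 'world_to_cam', 'f']
{'time': 0.1, 'qpos': array([ 1.12301110e+00,  2.38698332e-01, -1.41906222e-02,  1.31920745e+00,
        3.46419725e-05,  1.57077360e+00]), 'qd': array([ 1.46834234e-03, -3.57163215e-03,  1.81624408e-03, -9.39197471e-05,
        6.03669758e-04,  1.47046069e-03]), 'tau': array([-3.53452415e-04, -5.39718246e+01,  3.46998346e+01,  1.34303208e-02,
        3.70694374e-05,  6.61726929e-06]), 'ee_pos': array([0.22711421, 0.47285991, 0.20194568]), 'ee_rot': array([-1.61222108e-04,  2.22015634e-01,  9.75042889e-01, -6.29967905e-04]), 'wrist_force': array([-0.20955115, -0.4552755 , -0.32986351]), 'torque': array([-0.02668049, -0.02531975, -0.01249378]), 'finger_force': 0.0, 'width': 0.9954065172525853}
```

View pics/top0.png

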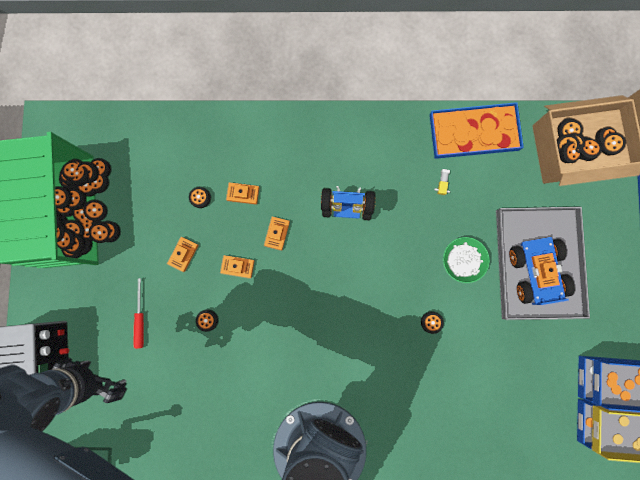

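View pics/scene0.png

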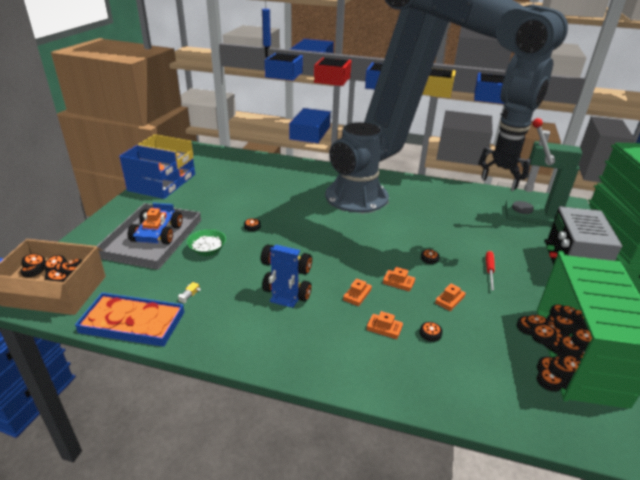

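```bash
python3 - <<'E'
from h import *
t=np.load('top0.npy',allow_pickle=True).item();s=np.load('scene0.npy',allow_pickle=True).item()
a=cv2.resize(t['pixels'][170:240,310:400],None,fx=4.4,fy=4.4,interpolation=2)
b=cv2.resize(s['pixels'][230:320,250:330],None,fx=4.4,fy=4.4,interpolation=2)
d=cv2.resize(t['pixels'][180:285,160:300],None,fx=2.8,fy=2.8,interpolation=2)
H=600;im=np.zeros((H,800,3),np.uint8)
im[:308,:396]=a[:308,:396];im[:396,400:752]=b[:396,:352];im[308:600,:392]=d[:292,:392]
cv2.imwrite('pics/crop1.png',im[:,:,::-1])
hsv=cv2.cvtColor(t['pixels'],cv2.COLOR_RGB2HSV)
m=cv2.inRange(hsv,(5,120,110),(22,255,255))
for c in cv2.findContours(m,0,2)[0]:
    if 250<cv2.contourArea(c)<1500:
        q=cv2.minAreaRect(c);print(q,ray(t,*q[0],.016).round(3))
E
```

```text
((236.98648071289062, 266.0810546875), (30.90700912475586, 18.248287200927734), 9.462322235107422) [0.485 0.231 0.016]
((545.3269653320312, 270.1346130371094), (32.163047790527344, 21.768890380859375), 78.69007110595703) [ 0.481 -0.61   0.016]
((182.3000030517578, 253.9000244140625), (19.230182647705078, 30.857738494873047), 26.56505012512207) [0.518 0.385 0.016]
((276.5294494628906, 232.8823699951172), (18.432706832885742, 30.55948829650879), 14.03624439239502) [0.578 0.124 0.016]
((242.31539916992188, 192.97694396972656), (30.8846492767334, 18.48117446899414), 7.125016689300537) [0.69  0.222 0.016]
```

View pics/crop1.png

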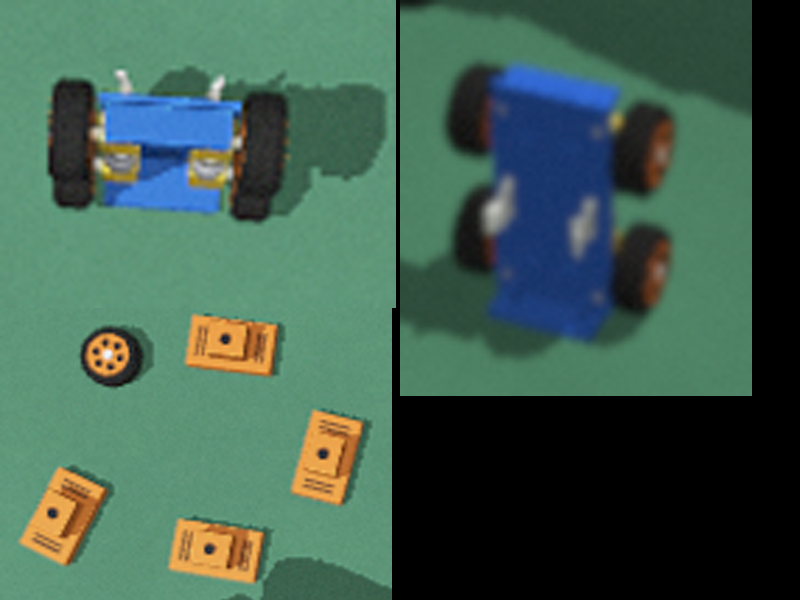

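The top view shows the chassis at about (348,203). Its white clips are on the far side at (337,188) and (360,188), so the deck faces +x and I push towards -x.

Things that could be taken for the cover: (183,254), (237,266), (242,193), (277,232) and the finished car's cover at (547,270). The one farthest left is (183,254), and the crop confirms it is an ordinary loose cover lying upright with its hood on top.

```bash
python3 - <<'E'
from h import *
t=np.load('top0.npy',allow_pickle=True).item();s=np.load('scene0.npy',allow_pickle=True).item()
T=t['world_to_cam'];print('cam',(-T[:3,:3].T@T[:3,3]).round(3))
P=lambda u,v:(310+u/4.4,170+v/4.4)
for n,u,v,z in[('nose deck L',100,95,.17),('nose deck R',242,103,.17),('tail L',102,208,0),('tail R',220,212,0)]: print(n,ray(t,*P(u,v),z).round(3))
S=lambda u,v:(250+(u-400)/4.4,230+v/4.4)
for n,u,v,z in[('s nose deck, y-',492,84,.17),('s nose deck y+',612,108,.17),('s tail -',492,318,0),('s tail+',590,340,0)]: print(n,ray(s,*S(u,v),z).round(3))
# cover: dot on hood top, skirt/hood
g=cv2.cvtColor(t['pixels'],cv2.COLOR_RGB2GRAY)[240:268,168:198]
w=(g<70).astype(float)
n,l,st,ce=cv2.connectedComponentsWithStats((g<80).astype(np.uint8));print([(st[i,4],ce[i]+[168,240]) for i in range(n)])
print('dot',ray(t,178.6,253.2,.042).round(4))
for p in([.8,0,.3],[.78,-.03,.14],[.62,-.03,.14],[.45,.3,.3]):
  for phi in(np.pi/2,0,-np.pi/2,np.pi):
    a=(phi+np.pi/2)/2; q=solve_ik(p,[0,np.cos(a),np.sin(a),0]); print(p,round(phi,2),None if q is None else np.round(q,2))
E
```

```text
cam [ 0.408 -0.046  1.328]
nose deck L [ 0.662 -0.033  0.17 ]
nose deck R [ 0.657 -0.112  0.17 ]
tail L [ 0.625 -0.033  0.   ]
tail R [ 0.623 -0.108  0.   ]
s nose deck, y- [ 0.664 -0.104  0.17 ]
s nose deck y+ [ 0.665 -0.027  0.17 ]
s tail - [ 0.686 -0.101  0.   ]
s tail+ [ 0.687 -0.034  0.   ]
[(np.int32(797), array([182.23964868, 253.59974906])), (np.int32(8), array([193.375, 241.375])), (np.int32(1), array([186., 245.])), (np.int32(1), array([188., 246.])), (np.int32(1), array([190., 247.])), (np.int32(1), array([197., 246.])), (np.int32(1), array([197., 249.])), (np.int32(7), array([186.28571429, 252.85714286])), (np.int32(8), array([178.125, 252.875])), (np.int32(1), array([193., 253.])), (np.int32(2), array([195. , 252.5])), (np.int32(1), array([192., 255.])), (np.int32(1), array([194., 255.])), (np.int32(7), array([182.85714286, 259.42857143])), (np.int32(2), array([192.5, 257.5])), (np.int32(1), array([187., 265.]))]
dot [0.5172 0.3863 0.042 ]
[0.8, 0, 0.3] 1.57 None
[0.8, 0, 0.3] 0 None
[0.8, 0, 0.3] -1.57 None
[0.8, 0, 0.3] 3.14 None
[0.78, -0.03, 0.14] 1.57 [-0.04  0.73  0.66  1.49  0.   -0.04]
[0.78, -0.03, 0.14] 0 [-0.04  0.73  0.66  1.49  0.    1.53]
[0.78, -0.03, 0.14] -1.57 [-0.04  0.73  0.66  1.49  0.    3.1 ]
[0.78, -0.03, 0.14] 3.14 [-0.04  0.73  0.66  1.49  0.   -1.61]
[0.62, -0.03, 0.14] 1.57 [-0.05  0.43  0.1   1.25  0.   -0.05]
[0.62, -0.03, 0.14] 0 [-0.05  0.43  0.1   1.25  0.    1.52]
[0.62, -0.03, 0.14] -1.57 [-0.05  0.43  0.1   1.25  0.    3.09]
[0.62, -0.03, 0.14] 3.14 [-0.05  0.43  0.1   1.25  0.   -1.62]
[0.45, 0.3, 0.3] 1.57 [0.59 0.26 0.26 1.57 0.   0.59]
[0.45, 0.3, 0.3] 0 [0.59 0.26 0.26 1.57 0.   2.16]
[0.45, 0.3, 0.3] -1.57 [ 0.59  0.26  0.26  1.57  0.   -2.55]
[0.45, 0.3, 0.3] 3.14 [ 0.59  0.26  0.26  1.57  0.   -0.98]
```

```bash
cat >> h.py <<'E'
def down(phi): a=(phi+np.pi/2)/2; return [0,np.cos(a),np.sin(a),0]
E
python3 - <<'E'
from h import *
Q=down(np.pi/2)
print(solve_ik([.735,-.069,.26],Q))
effector.set_gripper(0.0)
r.move_pose([.5,.2,.28],Q)
r.move_pose([.735,-.07,.25],Q)
r.move_straight([.725,-.07,.143])
print(sense()['time'],sense()['ee_pos'])
print(r.move_straight([.655,-.0685,.143],speed=.05,threshold=3),sense()['ee_pos'],sense()['wrist_force'])
r.move_straight([.61,-.0675,.143],speed=.06)
r.hold(.6)
print(sense()['time'],sense()['ee_pos'],sense()['wrist_force'])
c=cam('top');save(c,'top1.png')
E
```

```text
[-0.09360322  0.65992051  0.81805602  1.72893183  0.         -0.09360322]
4.5417 [ 0.72553503 -0.06955689  0.14441473]
False [ 0.65521579 -0.06851207  0.14287014] [-0.12637951 -0.03306652 -0.06948331]
7.5917 [ 0.61000585 -0.06750489  0.14297621] [-0.44687251 -0.12256712 -0.59999204]
```

View pics/top1.png

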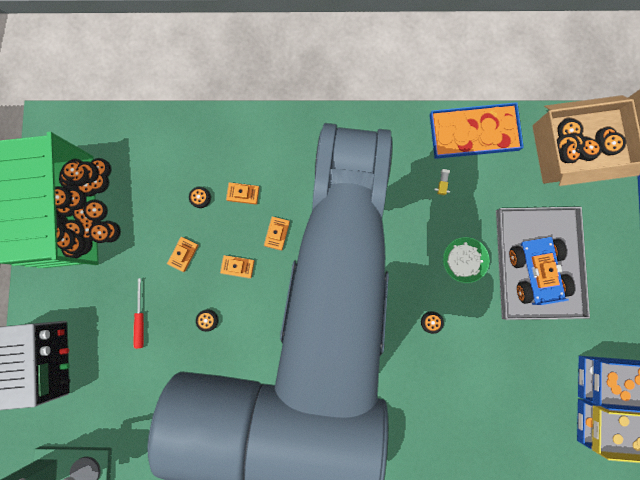

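The arm hides the chassis in the top view, so I'll use the scene camera.

```bash
python3 - <<'E'
from h import *
c=cam('scene');save(c,'scene1.png')
E
```

```text
(no output)
```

View pics/scene1.png

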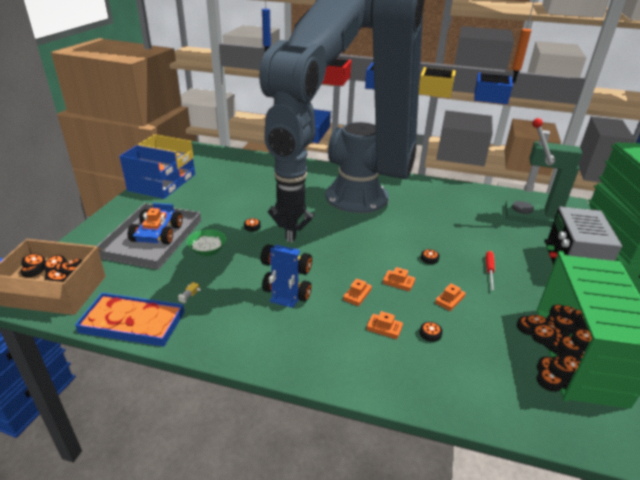

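```bash
python3 - <<'E'
from h import *
s=np.load('scene0.npy',allow_pickle=True).item()
c=cam('scene'); st=sense()
print(st['ee_pos'],st['ee_rot'],st['width'],st['time'],st['wrist_force'])
print('tip px',proj(c,st['ee_pos']), 'nose corners',proj(c,[.664,-.104,.17]),proj(c,[.664,-.027,.17]))
print('calib diff',np.abs(np.array(c['world_to_cam'])-s['world_to_cam']).max())
d=np.abs(c['pixels'].astype(int)-s['pixels'])[240:310,255:320].max(2);print(d.max(),(d>40).sum(),np.argwhere(d>40).mean(0))
a=cv2.resize(c['pixels'][200:320,230:350],None,fx=5,fy=5,interpolation=2)
cv2.imwrite('pics/crop2.png',a[:,:,::-1])
E
```

```text
[ 0.60998456 -0.06747274  0.14302993] [ 1.17747625e-05 -2.27652669e-05  1.00000000e+00  9.79297931e-06] 0.0001640283916481766 7.7417 [ 0.01167192 -0.25906207 -0.31238091]
tip px (np.float64(290.3399190198513), np.float64(248.7317548608892)) nose corners (np.float64(271.01028097246865), np.float64(249.22358091530685)) (np.float64(298.34835239431584), np.float64(254.4239259565985))
calib diff 0.0
78 458 [ 5.33406114 27.3558952 ]
```

View pics/crop2.png

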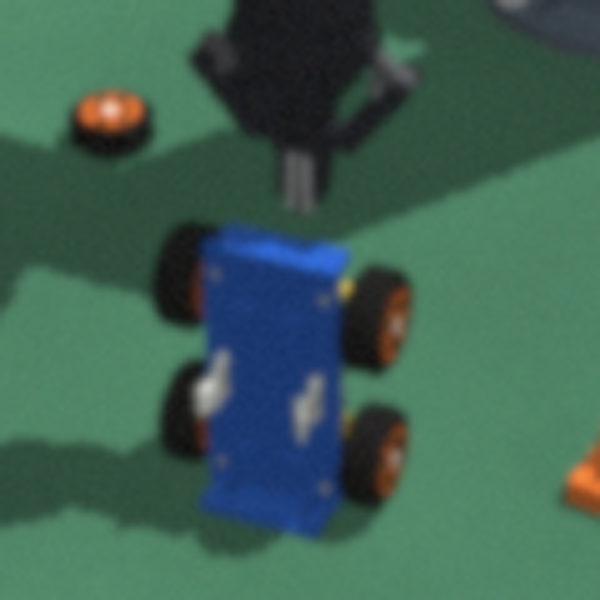

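The chassis hasn't moved, and the fingertip shows at (290,242), not the predicted (290,249). That puts it about 20 mm higher than reported, so it passed over the nose. A touch on the bench will give the real tip height.

```bash
python3 - <<'E'
from h import *
c=cam('scene');print(c['pixels'][234:252,290].tolist())
r.move_straight([.52,-.0675,.12],speed=.2)
r.move_straight([.52,-.0675,.03],speed=.15)
h=r.move_straight([.52,-.0675,-.035],speed=.03,threshold=4)
st=sense();print(h,st['ee_pos'],st['wrist_force'],st['time'])
c=cam('scene');save(c,'x.png');print(proj(c,st['ee_pos']))
cv2.imwrite('pics/crop3.png',cv2.resize(c['pixels'][190:310,230:350],None,fx=4,fy=4)[:,:,::-1])
r.move_straight([.52,-.0675,.1],speed=.2)
E
```

```text
[[87, 88, 88], [86, 89, 88], [87, 87, 88], [83, 84, 85], [82, 82, 82], [78, 80, 80], [76, 78, 79], [74, 81, 78], [65, 81, 71], [55, 80, 66], [50, 80, 64], [45, 78, 62], [46, 78, 69], [45, 77, 89], [37, 71, 113], [35, 74, 142], [41, 87, 177], [47, 101, 203]]
True [ 0.52000532 -0.06747781 -0.02872566] [-0.10513016  0.23955737  7.32569441] 10.8917
(np.float64(299.677940691364), np.float64(277.46457664308))
```

View pics/crop3.png

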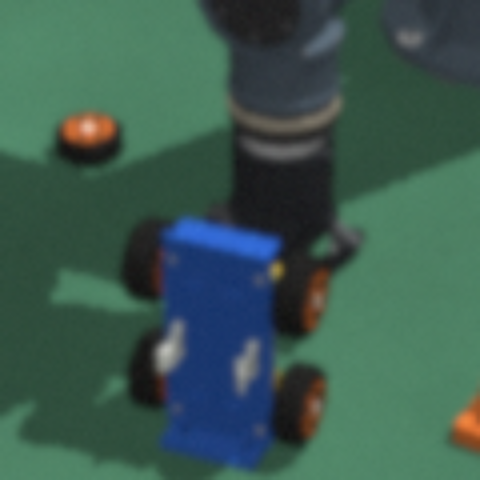

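The true fingertip is about 28 mm behind the reported TCP along the tool axis, so I'll correct for that and push again.

```bash
python3 - <<'E'
from h import *
Q=down(np.pi/2)
r.move_straight([.52,-.0675,.2],speed=.25)
r.move_straight([.735,-.07,.2],speed=.25)
r.move_straight([.725,-.07,.115],speed=.2)
r.move_straight([.68,-.069,.115],speed=.1)
r.move_straight([.605,-.0675,.115],speed=.05)
r.hold(.5)
print(sense()['time'],sense()['wrist_force'])
r.move_straight([.63,-.0675,.24],speed=.25)
Qc=down(np.radians(-26.6))
r.move_pose([.46,.30,.2],Qc)
print(sense()['time'],sense()['qpos'])
effector.set_gripper(1.0)
for n in('scene','top'):
    c=cam(n); save(c,n+'2.png'); np.save(n+'2.npy',c,allow_pickle=True)
E
```

```text
16.625 [-0.01268951 -0.10233842 -0.32679914]
19.6 [ 5.77392140e-01  2.80767552e-01  3.84496630e-02  1.32864018e+00
 -7.96995628e-05  2.61237052e+00]
```

View pics/top2.png

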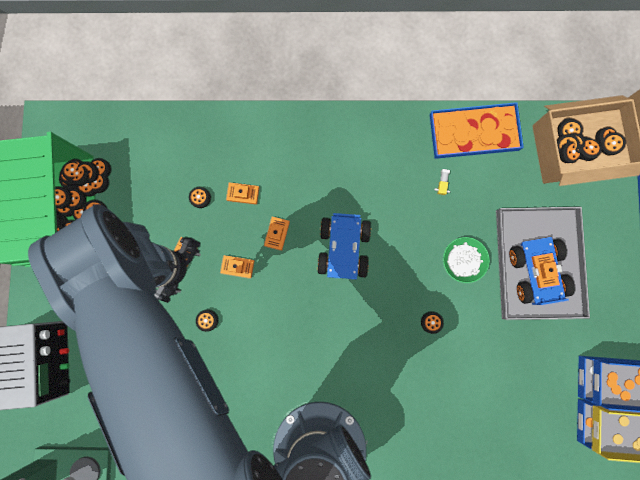

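```bash
cat > seat.py <<'E'
from h import *
def seat(t,show=False):
    x0,y0=305,190; im=t['pixels'][y0:300,x0:390]; hsv=cv2.cvtColor(im,cv2.COLOR_RGB2HSV)
    b=cv2.inRange(hsv,(103,110,60),(125,255,255))
    c=max(cv2.findContours(b,0,2)[0],key=cv2.contourArea); q=cv2.minAreaRect(c)
    print('blue',np.array(q[0])+[x0,y0],q[1:],'box',[ray(t,u+x0,v+y0,.046).round(3).tolist() for u,v in cv2.boxPoints(q)])
    k=((im.max(2)<60)).astype(np.uint8)
    n,l,s,ce=cv2.connectedComponentsWithStats(k)
    W=[]
    for i in range(1,n):
        if s[i,4]>60: print('black',s[i],ray(t,*(ce[i]+[x0,y0]),.045).round(4))
    w=cv2.inRange(hsv,(0,0,110),(180,60,255)); n,l,s,ce=cv2.connectedComponentsWithStats(w)
    for i in range(1,n):
        if s[i,4]>3: print('white',s[i],ray(t,*(ce[i]+[x0,y0]),.070).round(4))
if __name__=='__main__':
    t=np.load('top2.npy',allow_pickle=True).item(); seat(t)
    s=np.load('scene2.npy',allow_pickle=True).item()
    a=cv2.resize(t['pixels'][200:290,305:385],None,fx=5,fy=5,interpolation=2)
    b=cv2.resize(s['pixels'][200:320,220:340],None,fx=3.3,fy=3.3,interpolation=2)
    im=np.zeros((450,800,3),np.uint8);im[:,:400]=a;im[:396,400:796]=b;cv2.imwrite('pics/crop4.png',im[:,:,::-1])
E
python3 seat.py; python3 - <<'E'
from h import *
Qc=down(np.radians(-26.6))
r.move_pose([.5175,.3865,.08],Qc)
print(r.move_straight([.5175,.3865,-.012],speed=.12,threshold=8),sense()['ee_pos'],sense()['wrist_force'])
effector.set_gripper(0.0,60)
st=sense();print(st['width'],st['finger_force'],st['wrist_force'],st['time'])
r.move_straight([.5175,.3865,.16],speed=.2)
st=sense();print(st['width'],st['finger_force'],st['time'])
E
```

```text
blue [343.78935242 245.55443573] ((30.272920608520508, 64.36434936523438), 3.945185899734497) box [[0.457, -0.016, 0.046], [0.631, -0.027, 0.046], [0.626, -0.109, 0.046], [0.452, -0.097, 0.046]]
black [ 16  28  10  21 171] [ 0.5889 -0.011   0.045 ]
black [ 55  31  11  21 172] [ 0.5809 -0.1206  0.045 ]
black [ 13  63  10  21 169] [ 0.4936 -0.0048  0.045 ]
black [ 53  65  10  23 175] [ 0.4865 -0.1137  0.045 ]
white [25 37  1  4  4] [ 0.5838 -0.0251  0.07  ]
white [27 51  4 10 29] [ 0.5395 -0.0349  0.07  ]
white [48 52  4 10 32] [ 0.5366 -0.0899  0.07  ]
white [25 79  2  2  4] [ 0.475  -0.0274  0.07  ]
False [ 0.51810436  0.38684212 -0.01088547] [ 0.79924298 -0.22833996 -0.08441014]
0.4353566783776234 60.91045618057251 [ 0.4492783  -0.35639669  5.24487928] 22.5833
0.4357324867095338 60.230441093444824 23.5917
```

View pics/crop4.png

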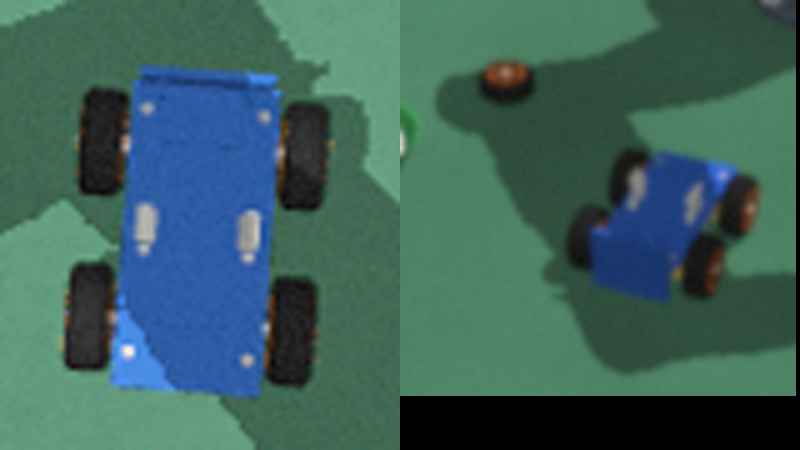

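The car is on its four wheels. The wheel pairs and the clips both put the seat at about (0.5375, -0.0625), with the long axis at -4°. The grip on the cover looks right: width 0.436 of 85 mm is 37 mm, against 38 mm for the hood. I'll carry it over the seat and check the hold against the scene camera.

```bash
python3 - <<'E'
from h import *
Qt=down(np.radians(-4)); 
r.move_pose([.5375,-.0625,.15],Qt)
r.move_straight([.5375,-.0625,.085],speed=.15)
r.hold(.2)
st=sense();e=st['ee_pos'];print(e,st['time'],st['width'],st['qpos'].round(2))
c=cam('scene');np.save('scene3.npy',c,allow_pickle=True)
a=np.radians(-4);ux=np.array([np.cos(a),np.sin(a)]);uy=np.array([-ux[1],ux[0]])
zb=e[2]+.0109
P=lambda dx,dy,z:proj(c,[*(e[:2]+ux*dx+uy*dy),zb+z])
pts=np.array([P(sx*.042,sy*.025,z) for sx in(-1,1) for sy in(-1,1) for z in(0,.016)])
print('pred',pts.round(1).tolist())
x0,y0=220,180
hsv=cv2.cvtColor(c['pixels'][y0:320,x0:345],cv2.COLOR_RGB2HSV)
m=cv2.inRange(hsv,(4,130,90),(24,255,255))
for k in cv2.findContours(m,0,2)[0]:
    if cv2.contourArea(k)>40:
        h=cv2.convexHull(k)[:,0]+[x0,y0];print('mask',h.min(0),h.max(0),h.tolist())
print('pred ext',pts.min(0),pts.max(0))
E
```

```text
[ 0.53832191 -0.06249139  0.08607892] 26.025 0.43430725255276637 [-0.12  0.33 -0.19  1.05  0.    1.52]
pred [[297.1, 239.1], [297.1, 234.8], [312.5, 242.6], [312.6, 238.2], [286.4, 254.2], [286.3, 249.8], [302.4, 258.1], [302.5, 253.6]]
mask [287 233] [313 256] [[305, 233], [307, 234], [311, 237], [313, 239], [313, 240], [312, 243], [311, 245], [305, 253], [302, 256], [298, 256], [288, 254], [287, 252], [287, 250], [288, 248], [290, 245], [302, 233]]
pred ext [286.31044932 234.75128144] [312.62801703 258.0655182 ]
```

The predicted and measured cover outlines agree to about 1 px, so I press.

```bash
python3 - <<'E'
from h import *
r.move_straight([.5375,-.0625,.066],speed=.1)
hit=r.move_straight([.5375,-.0625,.029],speed=.025,threshold=32)
st=sense();print(hit,st['ee_pos'],st['wrist_force'],st['torque'],st['time'],st['width'])
E
```

```text
True [ 0.53725005 -0.062455    0.03452521] [-1.28593789  0.68619952  7.26909554] [ 0.03634041  0.24655376 -0.01455171] 27.5833 0.43350763240433865
```

```bash
python3 - <<'E'
from h import *
hit=r.move_straight([.5375,-.0625,.028],speed=.02,threshold=30)
st=sense();print(hit,st['ee_pos'],st['wrist_force'],st['time'])
r.hold(.2); print(sense()['ee_pos'],sense()['wrist_force'])
p=sense()['ee_pos']
effector.set_gripper(1.0)
r.move_straight([.5375,-.0625,.16],speed=.15)
r.move_pose([.40,.30,.2],down(np.radians(-4)))
print(sense()['time'])
t=cam('top');s=cam('scene')
a=cv2.resize(t['pixels'][200:290,305:385],None,fx=5,fy=5,interpolation=2)
b=cv2.resize(s['pixels'][200:320,230:350],None,fx=3.3,fy=3.3,interpolation=2)
im=np.zeros((450,800,3),np.uint8);im[:,:400]=a;im[:396,400:796]=b;cv2.imwrite('pics/crop5.png',im[:,:,::-1])
np.save('top4.npy',t,allow_pickle=True)
from seat import seat; seat(t)
E
```

```text
True [ 0.5372515  -0.0624435   0.03449719] [-2.41719909 -0.32889343  7.45720767] 27.7917
[ 0.53725075 -0.06242022  0.03449865] [-0.7191497   0.23916137  7.72847387]
30.9667
blue [343.80769348 245.53845978] ((30.238515853881836, 64.4675521850586), 3.9451863765716553) box [[0.457, -0.016, 0.046], [0.631, -0.027, 0.046], [0.626, -0.109, 0.046], [0.452, -0.097, 0.046]]
black [ 16  28  10  21 171] [ 0.5889 -0.011   0.045 ]
black [ 55  31  11  21 171] [ 0.5812 -0.1207  0.045 ]
black [ 13  62  10  22 176] [ 0.4939 -0.0046  0.045 ]
black [ 53  65  10  22 173] [ 0.4868 -0.114   0.045 ]
white [52 32  2  2  4] [ 0.6003 -0.0979  0.07  ]
white [25 37  1  4  4] [ 0.5838 -0.0251  0.07  ]
white [27 51  4 10 29] [ 0.5389 -0.0351  0.07  ]
white [48 52  4 12 35] [ 0.5361 -0.0897  0.07  ]
```

View pics/crop5.png

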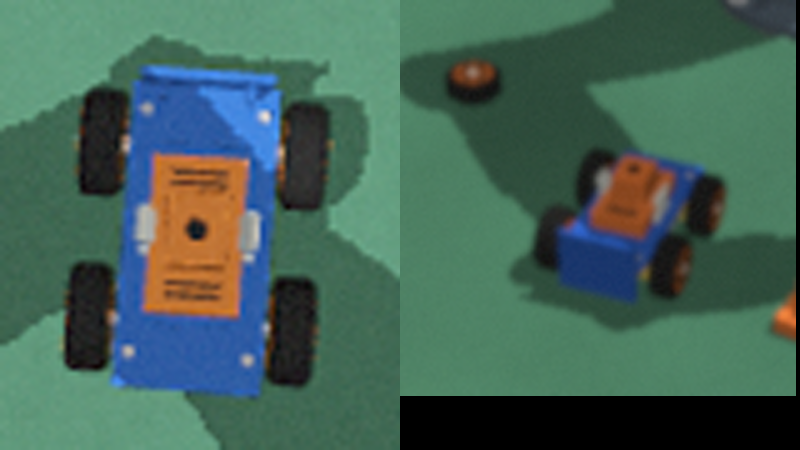

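The crop shows the cover flat in the middle of the deck. Both white clips, at about (145,228) and (250,230), are back at their rest positions with their barbs over the skirt.

```bash
python3 -c "
from h import *
print(r.sign_off(),sense()['time'])"
```

```text
the job is handed in; nothing more can be done
the job is handed in; nothing more can be done
```

I pushed the chassis over onto its four wheels, pressed the leftmost cover down between the clips until both had sprung back over it, and handed the job in at about 31 s; the hand-in call gave no verdict.

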